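# Seat the brass-faced lock case against the stop

### The arm

A 6-joint arm with a two-finger parallel gripper is mounted at the origin on the work surface. World frame = base frame: x ahead of the robot, y to its left, z up, the work surface at z = 0. Lengths are in m, angles in rad, forces in N, time in s.
With the tool pointing down it reaches from about 0.325 to 0.85 m from the base axis. Payload 4.4 kg.
Tool frame: the origin (TCP) lies on the centre line of the jaws, within the pads' length; the fingertips stand 19 mm ahead of it and the grasp point (between the pads) is the TCP; z points along the fingers, y is the line along which they close (so a half turn about z gives the same grasp; the last joint's range is limited). The gripper opens to 94 mm and grips with 3 to 60 N. Pads are 16 mm wide; open, the fingers measure 119 mm over their backs; the gripper's body (75 mm by 177 mm) begins 78 mm behind the grasp point.
Start: joints at [-1.474, 0.207, 1.542, -0, 1.393, -0.15], TCP at [0.14, -0.558, 0.224] pointing down, gripper open.
Joint ranges: [-2.73, 2.73], [-0.86, 2.22], [0.23, 2.46], [-1.11, 4.25], [0.08, 2.63], [-2.82, 2.82]. Speed limits (rad/s): [2.79, 2.79, 3.14, 3.14, 3.14, 3.14].

### API

Orientations are given as a rotation vector (axis times angle).
In Python, from rig import robot gives the robot as it stands.
- The arm moves only by the shell command python3 -m creep 'ROWS'. ROWS is JSON, a list of rows, each an object with "slide": the shift along the tool's x, y, z in units of 40 mm (1.0 is 40 mm), a list of three; "dr": the turn, a rotation vector about the tool's x, y, z in units of 5 degrees (1.0 is 5 degrees), a list of three; "fingers": the finger opening in mm, from 0 to 94. A call has 1 to 10 rows; each row is the pose to reach, as a shift and turn from the pose commanded when the call began, along the tool's axes at that moment; what a row does not reach only later rows make up. A row lasts 1/12 s, in which the tool goes at most 41.7 mm and 7.16 degrees, less where a joint would pass 70% of its speed; a pose out of reach is approached as far as the arm can. A call with a gripper value outside its range is refused whole. The fingers move at their own pace and stop on an object; the grip force is fixed at half the most. Time passes only in rows, so rows that repeat a pose let the fingers close. It gives the time, the measured TCP pose, the force, the opening and the grip force at its end, in the units of the state.
- robot.get_state(): the state, without advancing time (a new reading comes with each control period).
- robot.camera(name): name is "scene" or "top"; returns the picture (480x640x3 uint8, red, green, blue); there is no depth.
- robot.camera_params(name): a dict with "vfov" (degrees; the focal length in pixels is half the picture's height over the tangent of half this angle, whatever the lens; pixels are square), "cx", "cy" (the principal point, pixels), "eye" and "orientation" of the camera in the world. Camera axes: x right, y down, z forward; pixel columns grow to the right and rows downward; lengths in m; the calibration is good to about 2 mm. A picture is of the moment at which its call begins. camera_params takes no time and is no camera call.
- robot.job_done(): hands the job in; it is judged then, once.
The state is a dict: "time": time; "joint_pos": joint angles; "joint_vel": joint speeds; "joint_efforts": joint torques, N m; "tcp_pos": TCP position; "tcp_rot": TCP orientation; "wrist_force": force on the tool from outside, world axes, zero at the start; "ft_torque": the same for the moment, N m; "gripper_width": finger opening in m; "grip_force": force on a finger pad.
Only numpy, scipy, OpenCV 4.12 (cv2) and the standard library are available. Lean on these libraries where they do the work, as an engineer would, in place of code of your own. Each camera call takes 0.05 s, during which the arm holds its last target. There are 200 camera calls.

### The job

On the locksmith's bench, push the lock case with the brass faceplate along the surface until its faceplate lies flat against the aluminium fence and its end butts against the red middle stop, on the side of the red stop where the lock already lies. Only push it: do not lift, tip or pick it up. Leave the silver-faced lock and everything else where they are, and finish with the robot clear.

Things in the scene. Friction and masses are not known exactly. Their poses are not given: they have to be found in the camera images.
- brass_lock: the lock to push: flat dark steel door-lock case, 0.4 to 0.75 kg, with a brass faceplate along one long edge. Origin at the centre of its underside, z up, x towards the faceplate. Case: x -45 to +41, y -70 to +70, height 20 mm. It slides on the bench, 90 mm deep: too wide to grip. Starts with its centre 125 to 185 mm in front of the fence and 130 to 180 mm to one side of the red stop.
- brass_face (a point): centre of the brass faceplate's flat front face, on the lock at x = +45, z = 12 mm. The faceplate is 4 mm thick, 24 mm tall and 150 mm long (lock y -75 to +75, so it overhangs the case by 5 mm at each end). At the start it looks towards the fence, turned by up to 0.5 rad.
- stop: T-shaped stop screwed to the bench, 26 mm tall. Origin on the bench in the middle of the fence's front face. Fence: aluminium bar, x 0 to +22, y -200 to +200 mm; its front face x = 0 looks to -x, towards the robot. With the lock fully home its origin lies at x = -45 and y = +87 or -87 mm (the side it started on) in this frame, their x axes parallel.
- red_stop (a point): tip of the red middle stop, half-way up (z = 13 mm). The red bar sticks out of the fence at right angles towards the robot: stop x -70 to 0, y -12 to +12 mm, 26 mm tall; the lock's faceplate end butts against its side face at y = +12 or -12 mm.
- steel_lock: the look-alike lock case with a silver faceplate, same size and frame as the brass one; leave it alone
- lock_cylinder: round black lock cylinder with a brass rim, 36 mm across and 42 mm tall, standing near the two lock cases; origin at the centre of its underside; leave it alone
- padlock: brass padlock lying flat, body 34 x 50 x 22 mm, shackle towards its +x; origin under the centre of its body; leave it alone
- screwdriver: screwdriver about 190 mm long lying on the bench along its x axis; leave it alone
- oil_bottle: yellow oil bottle with red cap, 40 mm across, 70 mm tall, standing beyond the fence's end; leave it alone
- pin_tray: white divided tray 120 x 90 x 25 mm to the right of the fence; origin at the centre of its underside; leave it alone
- key_gauge: flat steel key gauge plate 50 x 90 x 6 mm; origin at the centre of its underside; leave it alone
There are look-alikes about, which are no part of the job. Leave any blue look-alike of the brass_lock alone.

How it is judged:
At the end, for the whole second after the job is handed in: The brass-faced lock lies flat and still on the bench, its faceplate against the fence and its end against the red stop on the side where it started (under 200 mm from its start), each within 4 mm and within 0.045 rad of square (x of brass_lock in the frame of stop between -0.049 and -0.041 m and (y of brass_lock in the frame of stop between 0.083 and 0.091 m or y of brass_lock in the frame of stop between -0.091 and -0.083 m) and x of brass_face in the frame of stop above -0.006 m and distance of brass_lock from where it was at the start of the episode below 0.2 m and angle between the x axis of brass_lock and the x axis of stop, either way round below 0.045 rad and height (world z) of brass_lock below 0.004 m and angle between brass_lock's own z axis and vertical below 0.05 rad and linear speed of brass_lock below 0.01 m/s); the robot touches nothing.
It fails at once if the brass-faced lock is lifted or tipped (height (world z) of brass_lock above 0.008 m or angle between brass_lock's own z axis and vertical above 0.15 rad).
It fails at once if something else on the bench is moved by more than 15 mm (distance of any of steel_lock, lock_cylinder, padlock, screwdriver, oil_bottle, pin_tray, key_gauge from where it was at the start of the episode above 0.015 m).
It fails at once if the oil bottle or the lock cylinder is tipped over (angle between any of oil_bottle, lock_cylinder's own z axis and vertical above 0.5 rad).
It also fails if it takes over 54 s, if anything falls off the work surface, if the arm or the gripper's body presses on something with over 40 N, if the wrist force passes 120 N, or if a joint passes its speed limit or range.

## Working session

There is one attempt and no reset: what is moved stays moved. The work goes in short steps, Python scripts to look and compute and a shell command to move; the robot and the scene stay as the last step left them, time stands still between calls to the robot, and variables do not carry over. Pictures are saved under pics/ and viewed, at most 10 in all, crops included, and the job is handed in when it is done.

```bash
mkdir -p pics; ls; python3 - <<'E'
from rig import robot
import cv2
for n in("top","scene"):
    cv2.imwrite(f"pics/{n}0.png",robot.camera(n)[:,:,::-1]); print(n,robot.camera_params(n))
s=robot.get_state();print(s['tcp_pos'],s['tcp_rot'],s['time'])
E
```

```text
pics
top {'vfov': 42.72568139918823, 'cx': 309.2486954697452, 'cy': 241.8322259296007, 'eye': array([ 3.29227991e-01, -1.21989909e-03,  1.57079935e+00]), 'orientation': array([-2.15455078,  2.1654127 , -0.13007575])}
scene {'vfov': 44.47386248234221, 'cx': 320.95428692703524, 'cy': 238.4434011286324, 'eye': array([1.2306708 , 0.047907  , 1.23358618]), 'orientation': array([-1.85747499, -1.98530749,  0.53997584])}
[ 0.14040109 -0.55687912  0.22341442] [-3.11568269e+00 -3.86418165e-01 -7.47344378e-05] 0.1
```

View pics/top0.png

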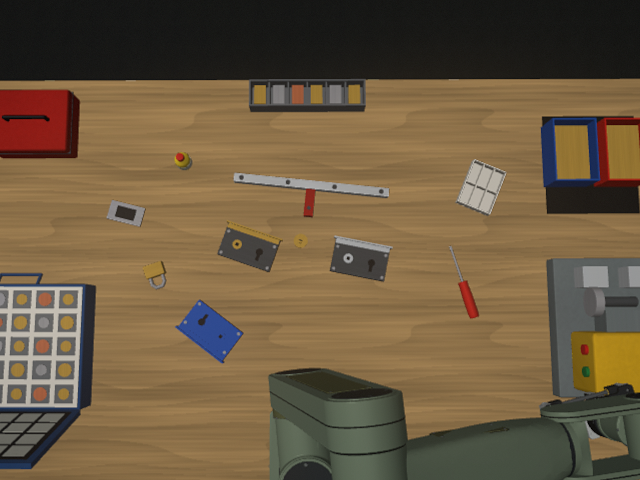

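View pics/scene0.png

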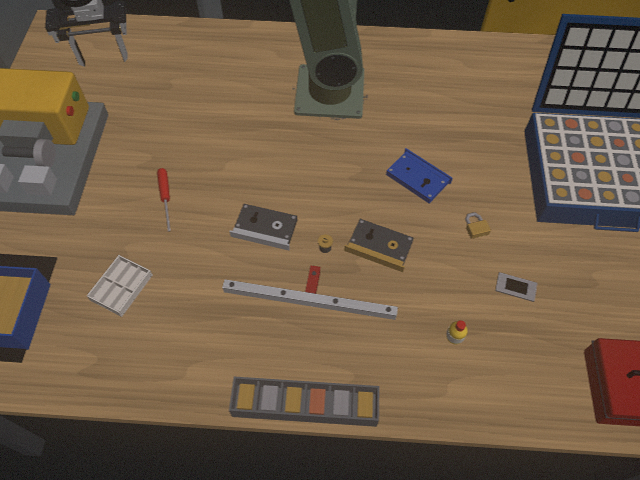

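The top view shows the brass lock at about (249,247), on the stop's +y (left) side. The cylinder is at (301,241), the red tip at (309,216) and the fence runs from (234,177) to (389,193). The blue decoy is at (210,330). The scene view matches this.

```bash
cat > h.py <<'E'
import numpy as np, cv2
from scipy.spatial.transform import Rotation as R
from rig import robot
def ray(n,uv,z):
    p=robot.camera_params(n); f=240/np.tan(np.radians(p['vfov']/2))
    uv=np.atleast_2d(uv).astype(float)
    d=np.c_[(uv[:,0]-p['cx'])/f,(uv[:,1]-p['cy'])/f,np.ones(len(uv))]@R.from_rotvec(p['orientation']).as_matrix().T
    return (p['eye']+d*((z-p['eye'][2])/d[:,2])[:,None])[:,:2]
def masks(im):
    h=cv2.cvtColor(im,cv2.COLOR_RGB2HSV)
    return dict(red=cv2.inRange(h,(0,170,60),(6,255,255))|cv2.inRange(h,(174,170,60),(180,255,255)),
      grey=cv2.inRange(h,(0,0,115),(180,50,255)),dark=cv2.inRange(h,(0,0,20),(180,80,100)),brass=cv2.inRange(h,(18,150,110),(32,255,255)))
def blob(m,box,n,z):
    x0,y0,x1,y1=box; k=np.zeros_like(m); k[y0:y1,x0:x1]=m[y0:y1,x0:x1]
    c=max(cv2.findContours(k,0,1)[0],key=cv2.contourArea)
    w=ray(n,c[:,0],z); r=cv2.minAreaRect((w*1000).astype(np.float32))
    b=cv2.boxPoints(r)/1000; e=[b[1]-b[0],b[2]-b[1]]; e=max(e,key=np.linalg.norm)
    if e[1]<0:e=-e
    return np.array(r[0])/1000,np.array(r[1]),np.arctan2(-e[0],e[1]) # centre, size mm, yaw of the normal (+x) when long axis is y
def to_stop(S,p):
    c,a=S; M=np.array([[np.cos(a),np.sin(a)],[-np.sin(a),np.cos(a)]]); return (np.array(p)-c)@M.T*1000
E
python3 - <<'E'
from h import *
for n,b in(("top",dict(fence=(225,165,400,202),red=(300,185,320,222),case=(212,218,285,280),plate=(212,215,290,252),cyl=(290,230,312,252))),
           ("scene",dict(fence=(218,275,402,320),red=(300,262,324,296),case=(335,215,420,275),plate=(338,238,420,275)))):
    im=cv2.imread(f"pics/{n}0.png")[:,:,::-1]; m=masks(im)
    for k,c,z in(("fence","grey",.026),("red","red",.026),("case","dark",.020),("plate","brass",.024),("cyl","brass",.042)):
        if k in b: print(n,k,*[np.round(v,4) for v in blob(m[c],b[k],n,z)])
im=cv2.imread("pics/top0.png");cv2.imwrite("pics/crop0.png",cv2.resize(im[165:285,205:405],(800,480),interpolation=cv2.INTER_CUBIC))
E
```

```text
top fence [ 0.6638 -0.0075] [399.0061  23.0501] -0.1074
top red [ 0.6166 -0.0024] [22.5673 69.6284] 1.4576
top case [0.4978 0.1547] [139.6541  72.5604] -0.3406
top plate [0.5412 0.1402] [146.3392  15.7186] -0.3376
top cyl [0.5165 0.0193] [32.6484 32.8793] 1.5662
scene fence [ 0.6671 -0.008 ] [399.5383  21.7056] -0.1058
scene red [ 0.5989 -0.0082] [ 3.4861 10.8818] 0.9161
scene case [0.5013 0.1543] [140.3027  71.6494] -0.3401
scene plate [0.5624 0.2007] [0. 0.] -0.0
```

View pics/crop0.png

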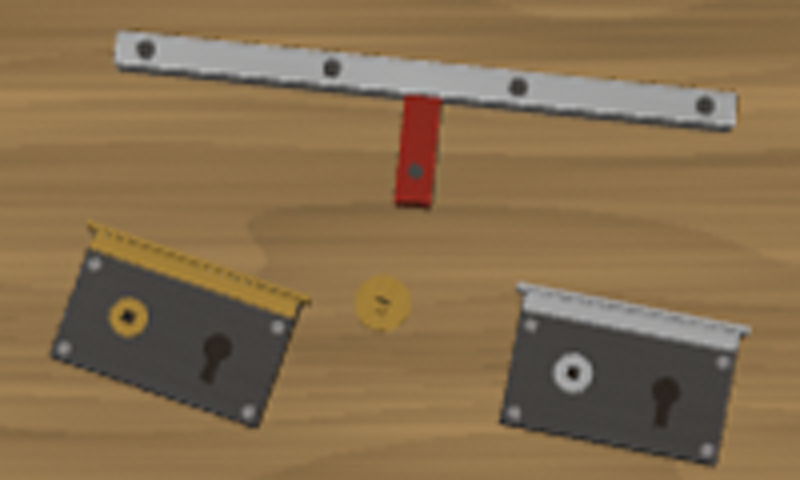

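```bash
cat >> h.py <<'E'
S=(np.array([.654,-.0065]),-.107)
def stop2w(x,y):
    c,a=S; return c+np.array([[np.cos(a),-np.sin(a)],[np.sin(a),np.cos(a)]])@np.array([x,y])/1000
def calc(p,phi):
    "slide/dr from the present pose to world p, tool x at yaw phi (rad), pointing down"
    s=robot.get_state(); r=R.from_rotvec(s['tcp_rot'])
    t=R.from_matrix(np.array([[np.cos(phi),np.sin(phi),0],[np.sin(phi),-np.cos(phi),0],[0,0,-1]]))
    print("slide",np.round(r.inv().apply(np.array(p)-s['tcp_pos'])/.04,3),"dr",np.round(np.degrees((r.inv()*t).as_rotvec())/5,2))
E
python3 - <<'E'
from h import *
calc([.40,-.25,.2],1.5)
print(to_stop(S,[.5078,.1516]),to_stop(S,[.5165,.0193]))
E
```

```text
slide [ 8.167 -5.853  0.6  ] dr [ -0.02  -0.02 -14.36]
[-162.24831488  141.58225284] [-139.46896727   10.96800659]
```

```bash
python3 -m creep '[{"slide":[0.82,-0.59,0.06],"dr":[0,0,-1.4],"fingers":94},{"slide":[1.63,-1.17,0.12],"dr":[0,0,-2.8],"fingers":94},{"slide":[2.45,-1.76,0.18],"dr":[0,0,-4.2],"fingers":94},{"slide":[3.27,-2.34,0.24],"dr":[0,0,-5.6],"fingers":94},{"slide":[4.08,-2.93,0.3],"dr":[0,0,-7],"fingers":94},{"slide":[4.9,-3.51,0.36],"dr":[0,0,-8.4],"fingers":94},{"slide":[5.72,-4.1,0.42],"dr":[0,0,-9.8],"fingers":94},{"slide":[6.53,-4.68,0.48],"dr":[0,0,-11.2],"fingers":94},{"slide":[7.35,-5.27,0.54],"dr":[0,0,-12.6],"fingers":94},{"slide":[8.17,-5.85,0.6],"dr":[0,0,-14],"fingers":94}]'
python3 - <<'E'
from h import *
calc([.4371,.1766,.12],np.pi-.34)
E
```

```text
time: 0.93
tcp_pos: [0.4008, -0.2489, 0.2001]
tcp_rot: [-2.326, -2.112, 0.0]
wrist_force: [0.7, -0.6, -0.3]
gripper_width: 0.0939
grip_force: 0.0
slide [10.674 -0.121  2.005] dr [ -0.    -0.   -15.21]
```

```bash
python3 -m creep '[{"slide":[1,0,0],"dr":[0,0,-1.4],"fingers":94},{"slide":[2,0,0.1],"dr":[0,0,-2.8],"fingers":94},{"slide":[3,0,0.2],"dr":[0,0,-4.2],"fingers":94},{"slide":[4,0,0.3],"dr":[0,0,-5.6],"fingers":94},{"slide":[5,0,0.4],"dr":[0,0,-7],"fingers":94},{"slide":[6,0,0.5],"dr":[0,0,-8.4],"fingers":94},{"slide":[7,0,0.6],"dr":[0,0,-9.8],"fingers":94},{"slide":[8,0,0.7],"dr":[0,0,-11.2],"fingers":94},{"slide":[9,0,0.8],"dr":[0,0,-12.6],"fingers":94},{"slide":[9.9,0,0.9],"dr":[0,0,-14],"fingers":94}]'
python3 - <<'E'
from h import *
calc([.4371,.1766,.024],np.pi-.34)
E
```

```text
time: 1.77
tcp_pos: [0.44, 0.1455, 0.1641]
tcp_rot: [-0.692, -3.064, -0.0]
wrist_force: [1.7, -0.5, 0.5]
gripper_width: 0.0941
grip_force: 0.0
slide [0.4   0.671 3.502] dr [ 0.  -0.  -1.2]
```

```bash
python3 -m creep '[{"slide":[0.4,0.67,0.3],"dr":[0,0,-1.2],"fingers":94},{"slide":[0.4,0.67,1],"dr":[0,0,-1.2],"fingers":94},{"slide":[0.4,0.67,1.8],"dr":[0,0,-1.2],"fingers":94},{"slide":[0.4,0.67,2.6],"dr":[0,0,-1.2],"fingers":94},{"slide":[0.4,0.67,3.2],"dr":[0,0,-1.2],"fingers":94},{"slide":[0.4,0.67,3.5],"dr":[0,0,-1.2],"fingers":94},{"slide":[0.4,0.67,3.5],"dr":[0,0,-1.2],"fingers":94}]'
python3 - <<'E'
from h import *
cv2.imwrite("pics/s1.png",robot.camera("scene")[120:320,260:480,::-1].repeat(3,0).repeat(3,1))
E
```

```text
time: 2.35
tcp_pos: [0.4348, 0.1737, 0.0212]
tcp_rot: [-0.541, -3.088, 0.004]
wrist_force: [-0.4, -0.5, 0.9]
gripper_width: 0.0945
grip_force: 0.0
```

View pics/s1.png

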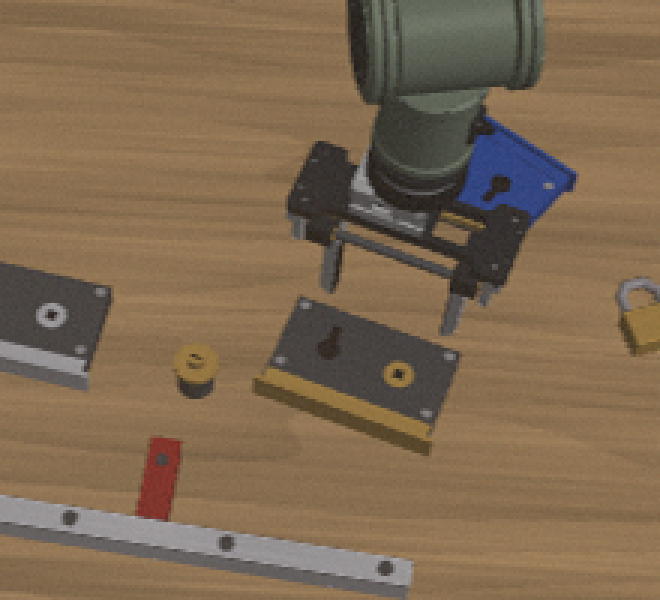

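The fingers stand behind the lock, aligned with its rear edge and clear of everything. Next is contact, then the push with rotation.

```bash
python3 -m creep '[{"slide":[-0.2,0,-0.07],"dr":[0,0,0],"fingers":94},{"slide":[-0.35,0,-0.07],"dr":[0,0,0],"fingers":94},{"slide":[-0.5,0,-0.07],"dr":[0,0,0],"fingers":94},{"slide":[-0.6,0,-0.07],"dr":[0,0,0],"fingers":94},{"slide":[-0.7,0,-0.07],"dr":[0,0,0],"fingers":94}]'
python3 - <<'E'
from h import *
s=robot.get_state();print(to_stop(S,s['tcp_pos'][:2]))
calc([*stop2w(-110,141),.024],np.pi-.107)
E
```

```text
time: 2.82
tcp_pos: [0.4645, 0.1647, 0.028]
tcp_rot: [-0.543, -3.094, -0.001]
wrist_force: [-3.9, 2.4, 2.9]
gripper_width: 0.0941
grip_force: 2.0
[-206.66083113  150.00745566]
slide [-2.401  0.356  0.097] dr [ 0.01 -0.01 -2.75]
```

```bash
python3 -m creep '[{"slide":[-0.2,0.03,0.08],"dr":[0,0,-0.25],"fingers":94},{"slide":[-0.4,0.06,0.09],"dr":[0,0,-0.5],"fingers":94},{"slide":[-0.6,0.09,0.09],"dr":[0,0,-0.75],"fingers":94},{"slide":[-0.8,0.12,0.09],"dr":[0,0,-1],"fingers":94},{"slide":[-1,0.15,0.09],"dr":[0,0,-1.25],"fingers":94},{"slide":[-1.2,0.18,0.09],"dr":[0,0,-1.5],"fingers":94},{"slide":[-1.4,0.21,0.09],"dr":[0,0,-1.75],"fingers":94},{"slide":[-1.6,0.24,0.09],"dr":[0,0,-2],"fingers":94},{"slide":[-1.75,0.26,0.09],"dr":[0,0,-2.3],"fingers":94},{"slide":[-1.9,0.28,0.09],"dr":[0,0,-2.5],"fingers":94}]'
python3 - <<'E'
from h import *
s=robot.get_state();print(to_stop(S,s['tcp_pos'][:2]))
calc([*stop2w(-98,141),.024],np.pi-.107)
im=robot.camera("scene")
cv2.imwrite("pics/s2.png",im[120:340,260:480,::-1].repeat(2,0).repeat(2,1))
E
```

```text
time: 3.65
tcp_pos: [0.5394, 0.1489, 0.0234]
tcp_rot: [-0.2, -3.134, 0.001]
wrist_force: [-3.7, 0.2, 1.3]
gripper_width: 0.0946
grip_force: 1.7
[-130.56091678  142.23036752]
slide [-0.814 -0.014 -0.015] dr [-0.01 -0.02 -0.24]
```

View pics/s2.png

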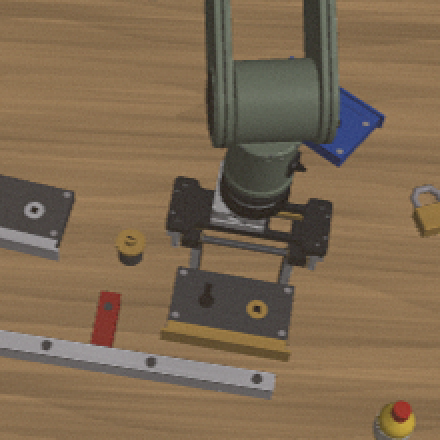

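The lock is nearly square, with both fingers on its rear edge. I'll continue gently to the fence.

```bash
python3 -m creep '[{"slide":[-0.15,0,0],"dr":[0,0,-0.1],"fingers":94},{"slide":[-0.3,0,0],"dr":[0,0,-0.2],"fingers":94},{"slide":[-0.45,0,0],"dr":[0,0,-0.25],"fingers":94},{"slide":[-0.55,0,0],"dr":[0,0,-0.25],"fingers":94},{"slide":[-0.65,0,0],"dr":[0,0,-0.25],"fingers":94},{"slide":[-0.72,0,0],"dr":[0,0,-0.25],"fingers":94},{"slide":[-0.78,0,0],"dr":[0,0,-0.25],"fingers":94}]'
python3 - <<'E'
from h import *
s=robot.get_state();print(to_stop(S,s['tcp_pos'][:2]))
E
```

```text
time: 4.28
tcp_pos: [0.5693, 0.1455, 0.0236]
tcp_rot: [-0.167, -3.133, 0.0]
wrist_force: [-9.5, 1.1, 7.1]
gripper_width: 0.0939
grip_force: 4.8
[-100.44579254  142.1342399 ]
```

```bash
python3 -m creep '[{"slide":[-0.03,0,0],"dr":[0,0,0],"fingers":94},{"slide":[-0.06,0,0],"dr":[0,0,0],"fingers":94},{"slide":[-0.06,0,0],"dr":[0,0,0],"fingers":94}]'; python3 -m creep '[{"slide":[0.5,0,0],"dr":[0,0,0],"fingers":94},{"slide":[0.8,0,-0.7],"dr":[0,0,0],"fingers":94},{"slide":[0.9,0,-1.7],"dr":[0,0,0],"fingers":94},{"slide":[1,0,-2.5],"dr":[0,0,0],"fingers":94}]'
python3 - <<'E'
from h import *
im=robot.camera("scene"); p=robot.camera("top")
cv2.imwrite("pics/s3.png",np.vstack([im[180:330,280:480,::-1].repeat(3,0).repeat(3,1)]));cv2.imwrite("pics/t3.png",p[:,:,::-1])
calc([*stop2w(-50,250),.13],np.pi/2-.107)
E
```

```text
time: 4.53
tcp_pos: [0.5693, 0.1456, 0.0234]
tcp_rot: [-0.167, -3.129, 0.0]
wrist_force: [-10.9, -0.1, 6.8]
gripper_width: 0.0937
grip_force: 5.2
time: 4.87
tcp_pos: [0.5334, 0.1495, 0.1253]
tcp_rot: [0.167, 3.135, 0.0]
wrist_force: [1.0, -0.2, -0.1]
gripper_width: 0.0935
grip_force: 0.0
slide [-2.029  2.659  0.07 ] dr [ 0.17  0.11 18.01]
```

View pics/s3.png

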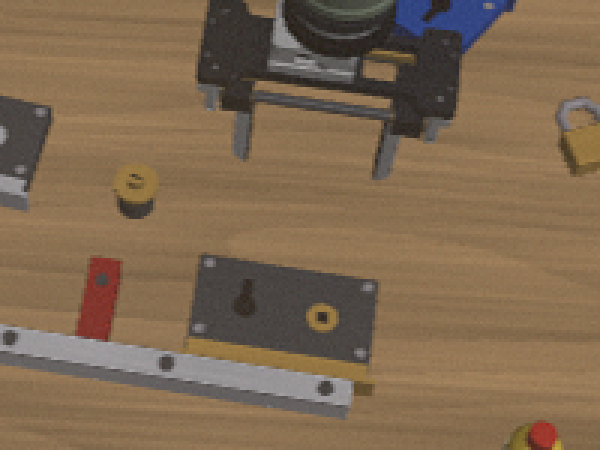

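The lock lies flat against the fence. Now I'll go round to its +y end.

```bash
python3 -m creep '[{"slide":[-0.2,0.3,0],"dr":[0,0,1.4],"fingers":45},{"slide":[-0.4,0.6,0],"dr":[0,0,2.8],"fingers":45},{"slide":[-0.6,0.9,0],"dr":[0,0,4.2],"fingers":45},{"slide":[-0.8,1.2,0],"dr":[0,0,5.6],"fingers":45},{"slide":[-1,1.5,0],"dr":[0,0,7],"fingers":45},{"slide":[-1.2,1.8,0],"dr":[0,0,8.4],"fingers":45},{"slide":[-1.4,2.1,0],"dr":[0,0,9.8],"fingers":45},{"slide":[-1.6,2.4,0],"dr":[0,0,11.2],"fingers":45},{"slide":[-1.8,2.6,0],"dr":[0,0,12.6],"fingers":45},{"slide":[-2.03,2.66,0],"dr":[0,0,14],"fingers":45}]'
python3 - <<'E'
from h import *
calc([*stop2w(-50,250),.024],np.pi/2-.107)
im=cv2.imread("pics/s3.png")[::3,::3,::-1]; full=np.zeros((480,640,3),np.uint8); full[180:330,280:480]=im
c,sz,a=blob(masks(full)['dark'],(335,255,410,305),"scene",.02); print(to_stop(S,c),sz,a-S[1])
E
```

```text
time: 5.8
tcp_pos: [0.6261, 0.248, 0.1231]
tcp_rot: [1.942, 2.469, 0.002]
wrist_force: [0.4, -0.3, 0.1]
gripper_width: 0.0451
grip_force: 0.0
slide [-0.043  0.11   2.478] dr [ 0.02 -0.01  3.95]
[-51.57711827 140.72606495] [139.33015442  71.96130371] 0.0017411709
```

```bash
python3 -m creep '[{"slide":[-0.04,0.1,0],"dr":[0,0,1.4],"fingers":45},{"slide":[-0.04,0.1,0.2],"dr":[0,0,2.8],"fingers":45},{"slide":[-0.04,0.1,0.8],"dr":[0,0,3.95],"fingers":45},{"slide":[-0.04,0.1,1.6],"dr":[0,0,3.95],"fingers":45},{"slide":[-0.04,0.1,2.2],"dr":[0,0,3.95],"fingers":45},{"slide":[-0.04,0.1,2.48],"dr":[0,0,3.95],"fingers":45},{"slide":[-0.04,0.1,2.48],"dr":[0,0,3.95],"fingers":45}]'
python3 - <<'E'
from h import *
s=robot.get_state();print(to_stop(S,s['tcp_pos'][:2]))
calc([*stop2w(-50,175),.024],np.pi/2-.107)
cv2.imwrite("pics/s4.png",robot.camera("scene")[180:340,280:480,::-1].repeat(3,0).repeat(3,1))
E
```

```text
time: 6.38
tcp_pos: [0.6283, 0.2455, 0.0215]
tcp_rot: [-2.331, -2.104, 0.005]
wrist_force: [1.0, 0.2, -0.2]
gripper_width: 0.0451
grip_force: 0.0
[-52.4564018  247.79781529]
slide [-1.82   0.053 -0.061] dr [-0.04  0.02  0.05]
```

View pics/s4.png

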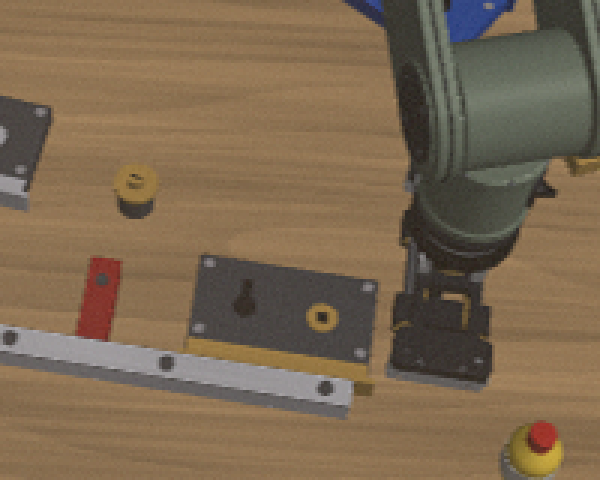

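The gripper stands beyond the lock's +y end with clear space in front. Pushing along the fence now.

```bash
python3 -m creep '[{"slide":[-0.3,0.02,-0.05],"dr":[0,0,0],"fingers":45},{"slide":[-0.55,0.02,-0.05],"dr":[0,0,0],"fingers":45},{"slide":[-0.7,0.02,-0.05],"dr":[0,0,0],"fingers":45},{"slide":[-0.85,0.02,-0.05],"dr":[0,0,0],"fingers":45},{"slide":[-1.0,0.02,-0.05],"dr":[0,0,0],"fingers":45},{"slide":[-1.15,0.02,-0.05],"dr":[0,0,0],"fingers":45},{"slide":[-1.3,0.02,-0.05],"dr":[0,0,0],"fingers":45},{"slide":[-1.45,0.02,-0.05],"dr":[0,0,0],"fingers":45},{"slide":[-1.6,0.02,-0.05],"dr":[0,0,0],"fingers":45},{"slide":[-1.75,0.02,-0.05],"dr":[0,0,0],"fingers":45}]'
python3 - <<'E'
from h import *
s=robot.get_state();print(to_stop(S,s['tcp_pos'][:2]))
E
```

```text
time: 7.27
tcp_pos: [0.6233, 0.1758, 0.0267]
tcp_rot: [2.332, 2.105, 0.001]
wrist_force: [0.3, 3.1, 2.5]
gripper_width: 0.045
grip_force: 1.9
[-50.04312497 177.9907587 ]
```

```bash
python3 -m creep '[{"slide":[-0.08,0,0],"dr":[0,0,0],"fingers":45},{"slide":[-0.14,0,0],"dr":[0,0,0],"fingers":45},{"slide":[-0.19,0,0],"dr":[0,0,0],"fingers":45},{"slide":[-0.24,0,0],"dr":[0,0,0],"fingers":45},{"slide":[-0.24,0,0],"dr":[0,0,0],"fingers":45}]'
python3 - <<'E'
from h import *
s=robot.get_state();print(to_stop(S,s['tcp_pos'][:2]))
im=robot.camera("scene")
cv2.imwrite("pics/s5.png",im[200:330,290:450,::-1].repeat(4,0).repeat(4,1))
E
```

```text
time: 7.68
tcp_pos: [0.622, 0.1662, 0.0263]
tcp_rot: [2.332, 2.105, -0.001]
wrist_force: [0.3, 2.6, 1.1]
gripper_width: 0.045
grip_force: 1.2
[-50.29232827 168.29993454]
```

View pics/s5.png

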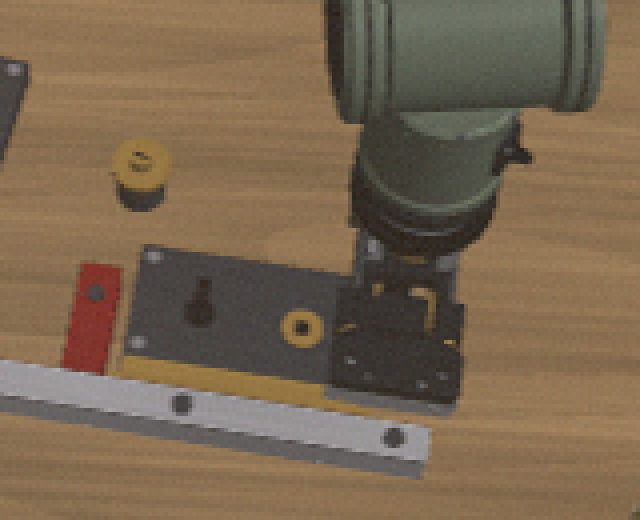

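A gap of a few millimetres to the red stop remains (red edge at x≈110, plate end at x≈124 in the crop). I'll keep going in small steps.

```bash
python3 -m creep '[{"slide":[-0.04,0,0],"dr":[0,0,0],"fingers":45},{"slide":[-0.08,0,0],"dr":[0,0,0],"fingers":45},{"slide":[-0.12,0,0],"dr":[0,0,0],"fingers":45},{"slide":[-0.12,0,0],"dr":[0,0,0],"fingers":45}]';python3 -m creep '[{"slide":[-0.03,0,0],"dr":[0,0,0],"fingers":45},{"slide":[-0.06,0,0],"dr":[0,0,0],"fingers":45},{"slide":[-0.06,0,0],"dr":[0,0,0],"fingers":45}]'
python3 - <<'E'
from h import *
s=robot.get_state();print(to_stop(S,s['tcp_pos'][:2]))
E
```

```text
time: 8.07
tcp_pos: [0.6213, 0.1623, 0.0262]
tcp_rot: [-2.331, -2.104, -0.0]
wrist_force: [0.4, 5.2, 1.5]
gripper_width: 0.045
grip_force: 2.4
time: 8.32
tcp_pos: [0.621, 0.1621, 0.0262]
tcp_rot: [-2.329, -2.103, -0.005]
wrist_force: [0.2, 9.7, 0.6]
gripper_width: 0.0448
grip_force: 5.0
[-50.81209608 164.14185961]
```

Force is rising with no motion, so the plate end is against the red stop. Backing off to check.

```bash
python3 -m creep '[{"slide":[0.4,0,0],"dr":[0,0,0],"fingers":45},{"slide":[0.8,0,-0.2],"dr":[0,0,0],"fingers":45},{"slide":[1.5,0,-1],"dr":[0,0,0],"fingers":45},{"slide":[2.2,0,-2],"dr":[0,0,0],"fingers":45},{"slide":[2.5,0,-2.5],"dr":[0,0,0],"fingers":45},{"slide":[2.5,0,-2.5],"dr":[0,0,0],"fingers":45}]'
python3 - <<'E'
from h import *
im=robot.camera("scene")
cv2.imwrite("pics/s6.png",im[210:320,290:430,::-1].repeat(5,0).repeat(5,1))
c,sz,a=blob(masks(im)['dark'],(318,255,390,300),"scene",.02); print(to_stop(S,c),sz,a-S[1])
E
```

```text
time: 8.82
tcp_pos: [0.636, 0.2641, 0.1349]
tcp_rot: [2.323, 2.105, 0.02]
wrist_force: [1.1, 0.0, 1.5]
gripper_width: 0.0447
grip_force: 0.0
[-52.81564677  86.23925991] [139.10899353  72.07450104] 0.008427151
```

View pics/s6.png

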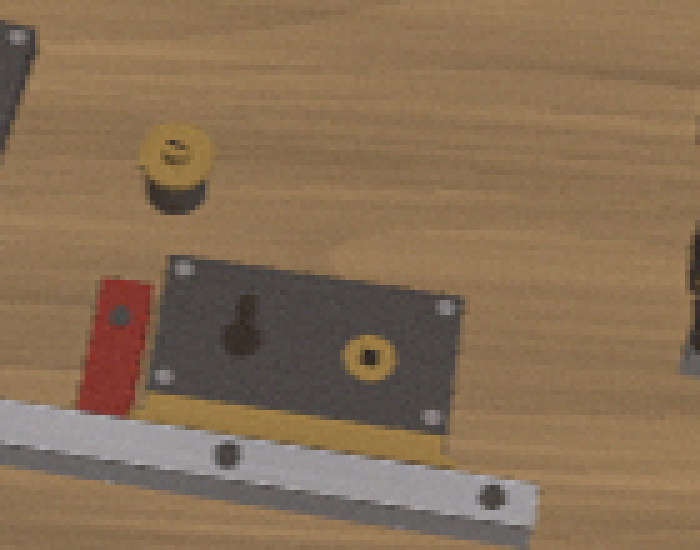

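The plate end is against the red stop and the face lies along the fence. It measures y ≈ 86 mm, has shifted about 1 mm from the flush x reading, and is under 0.01 rad off square. All of that is within tolerance and the robot is clear.

```bash
python3 -c "
from rig import robot
print(robot.job_done())"
```

```text
the job is handed in; nothing more can be done
None
```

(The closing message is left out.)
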